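# Medals back in their cases

### The job

The collector has looked over four silver medals and left them in a pile. Take the pile apart and put each medal back in its own case, the one whose recess has the medal's shape and size: set it down without dropping it, lying flat and face up on the floor of the recess. Leave the tumbler and the reading glass where they are.

Things in the scene. Friction and masses are not known exactly. Their poses are not given: they have to be found in the camera images.
- plaquette_center (a point): large rectangular silver plaquette with a temple in relief, 80 (x) x 62 (y) x 12 mm, about 0.5 kg: the lowest of the pile of four medals (each lies within 3 mm of the middle of the one below, turned at random), flat on the desk. The point is its centre, half-way up its thickness; x runs along its 80 mm side, z is up
- large_round_center (a point): large round silver medal with a wreath, 56 mm across, 12 mm thick, about 0.25 kg: second from below, lying flat on the plaquette. The point is its centre, half-way up its thickness
- square_medal_center (a point): square silver medal with a sun, 38 x 38 x 12 mm, about 0.15 kg: third, lying flat on the large round medal. The point is its centre, half-way up its thickness; x and y run along its sides
- small_round_center (a point): small round silver medal with a star, 26 mm across, 12 mm thick, about 0.06 kg: on top of the pile. The point is its centre, half-way up its thickness
- case_plaquette_recess (a point): open walnut case, 120 x 102 x 16 mm high, fixed, lined with grey felt; in its middle a rectangular recess 96 (x) x 78 (y) mm, 5 mm deep with a black floor, for the plaquette, either way round: 8 mm wider than the medal on every side for the fingers, top edge bevelled 2 mm. The point is the centre of the recess floor, 10 mm above the desk (case rim 16 mm above it); z is up, x along the longer side
- case_large_round_recess (a point): open walnut case, 96 x 96 x 16 mm high, fixed, lined with grey felt; in its middle a round recess 72 mm across, 5 mm deep with a black floor, for the large round medal: 8 mm wider than the medal on every side for the fingers, top edge bevelled 2 mm. The point is the centre of the recess floor, 10 mm above the desk (case rim 16 mm above it); z is up
- case_square_recess (a point): open walnut case, 78 x 78 x 16 mm high, fixed, lined with grey felt; in its middle a square recess 54 x 54 mm, 5 mm deep with a black floor, for the square medal, any way round: 8 mm wider than the medal on every side for the fingers, top edge bevelled 2 mm. The point is the centre of the recess floor, 10 mm above the desk (case rim 16 mm above it); z is up, x and y along the sides
- case_small_round_recess (a point): open walnut case, 66 x 66 x 16 mm high, fixed, lined with grey felt; in its middle a round recess 42 mm across, 5 mm deep with a black floor, for the small round medal: 8 mm wider than the medal on every side for the fingers, top edge bevelled 2 mm. The point is the centre of the recess floor, 10 mm above the desk (case rim 16 mm above it); z is up
- tumbler: clear crystal tumbler standing on the desk beside the work, 82 mm across the rim, 94 mm high; to be left alone. Origin: centre of its underside
- magnifier: reading glass lying on the desk beside the work, brass ring and black handle, 81 x 174 x 16 mm; to be left alone. Origin: the middle of its length, on the desk; the handle runs to -y, the ring to +y
Not all that is in view belongs to the job. Leave any green look-alike of the part that bears large_round_center alone.

How it is judged:
By the outcome, as a careful person would: the job done as asked, in the order asked, and still so for the second after the job is handed in, with the robot touching nothing.
It also fails if it takes over 122 s, if anything falls off the work surface, if the arm or the gripper's body presses on something with over 40 N, if the wrist force passes 120 N, or if a joint passes its speed limit or range.

### The arm

A 7-joint arm with a two-finger parallel gripper is mounted at the origin on a cart in front of the work surface, level with it; the furniture and walls round the work are solid. World frame = base frame: x ahead of the robot, y to its left, z up, the work surface at z = 0. Lengths are in m, angles in rad, forces in N, time in s.
With the tool pointing down it reaches from about 0.425 to 0.875 m from the base axis. Payload 4.7 kg.
Tool frame: the origin (TCP) lies midway between the tips of the shut fingers; the grasp point (between the pads) lies 19 mm behind it (ctrl.grip_point_offset is the distance from the TCP to the grasp point, in m); z points along the fingers, y is the line along which they close (so a half turn about z gives the same grasp; the last joint's range is limited). The gripper opens to 87 mm and grips with 3 to 60 N. Pads are 19 mm wide; open, the fingers measure 117 mm over their backs; the gripper's body (75 mm by 190 mm) begins 51 mm behind the grasp point.
Start: joints at [1.23, 0.321, -0.07, 1.45, 0.023, 1.371, -0.057], TCP at [0.226, -0.61, 0.223] pointing down, gripper open.
Joint ranges: [-2.86, 2.86], [-0.3, 2.09], [-1.38, 1.24], [0.06, 2.45], [-1.56, 4.7], [0.09, 2.05], [-2.69, 2.69]. Speed limits (rad/s): [2.57, 2.57, 3.14, 3.14, 3.14, 3.14, 3.14].

### API

Orientations are given as a rotation vector (axis times angle).
In Python, from bench import ctrl gives the robot as it stands.
- The arm moves only by the tool move_arm, never from a script. Its argument "increments" is text: rows parted by semicolons, each of 7 numbers parted by spaces: the shift along the world's x, y, z in mm, then the turn, a rotation vector about the world's x, y, z in degrees, then the closure in counts, from 0 (fully open) to 255 (shut). A call has exactly 8 rows; each row shifts and turns the commanded pose from where the row before left it; what a row does not reach is not made up. A row lasts 1/12 s, in which the tool goes at most 41.7 mm and 7.16 degrees, less where a joint would pass 70% of its speed; a pose out of reach is approached as far as the arm can. A call with a gripper value outside its range is refused whole. The fingers move at their own pace and stop on an object; "grip_force" is the grip in N (left out, the last holds). Time passes only in rows, so rows that do not move let the fingers close, or fill a call up. It gives the time, the measured TCP pose, the force, the opening and the grip force at its end, in the units of the state.
- ctrl.get_state(): the state, without advancing time (a new reading comes with each control period).
- ctrl.get_image(name): name is "scene" or "side" or "wrist"; returns a dict with "frame" (480x640x3 uint8, red, green, blue), "depth" (480x640 float32, m along the optical axis (not along the pixel's ray), 0 where there is no reading), "fx", "fy", "cx", "cy" (pixels), "k1" (the pictures are not rectified: a ray, as slopes to the right and down, at radius r is drawn at 1 + k1 r^2 times it, then the intrinsics apply), "position" and "orientation" of the camera in the world. Camera axes: x right, y down, z forward; pixel columns grow to the right and rows downward; lengths in m; the calibration is good to about 2 mm. A picture is of the moment at which its call begins.
- ctrl.close_job(): hands the job in; it is judged then, once.
Trained networks look in a picture, given as the dict that the camera call returned (one of the last four; its "shot" number tells which), for a name from the list of things; names that differ only in an ending like _2 or _b are one class to them, and where a whole thing is asked for, a point or a joint stands for the part that bears it (a point fixed in the world has none). Each returns a list of dicts, best first, with "score" (0 to 1); they miss things now and then, are a little off and sometimes report something else, mostly with a low value. They report only what shows in the picture. A call takes as long as a camera call. They do not tell look-alikes from the thing itself.
- ctrl.find_in(target, picture): "centre" ([x, y, z] in m, in world coordinates, good to about 4 mm: the middle of the surface that is visible of it).
- ctrl.silhouettes(target, picture): "region" (480x640 bool, what is visible of it).
The state is a dict: "time": time; "joint_positions": joint angles; "qd": joint speeds; "joint_torque": joint torques, N m; "position": TCP position; "tool_rot": TCP orientation; "ft_force": force on the tool from outside, world axes, zero at the start; "torque": the same for the moment, N m; "grip_width": opening from 0.0 (shut) to 1.0 (fully open); "grip_force": force on a finger pad.
Only numpy, scipy, OpenCV 4.12 (cv2) and the standard library are available. Lean on these libraries where they do the work, as an engineer would, in place of code of your own. Each camera call takes 0.05 s, during which the arm holds its last target. There are 200 camera calls.

## Working session

There is one attempt and no reset: what is moved stays moved. The work goes in short steps, Python scripts to look and compute and a tool call to move; the robot and the scene stay as the last step left them, time stands still between calls to the robot, and variables do not carry over. Pictures are saved under pics/ and viewed, at most 14 in all, crops included, and the job is handed in when it is done.

Besides the shell and the picture viewer there is one more tool, called by a JSON object that holds its "name" and its "arguments", one argument or row to a line. move_arm: Moves the arm, as the interface text tells. Its arguments: {"type":"object","properties":{"increments":{"type":"string"},"grip_force":{"type":"number"}},"required":["increments"]}

```bash
ls; mkdir -p pics
cat > h.py <<'E'
import numpy as np, cv2
from scipy.spatial.transform import Rotation as R
from bench import ctrl
def Rm(o):
    o=np.array(o,float)
    return o if o.shape==(3,3) else (R.from_rotvec(o).as_matrix() if o.size==3 else R.from_quat(o).as_matrix())
def K(p): return np.array([[p['fx'],0,p['cx']],[0,p['fy'],p['cy']],[0,0,1.]])
def rays(p,uv):
    # distortion: drawn = (1+k1 r^2)*slope
    n=cv2.undistortPoints(np.array(uv,float).reshape(-1,1,2),K(p),np.array([p['k1'],0,0,0.]))[:,0]
    return np.c_[n,np.ones(len(n))]@Rm(p['orientation']).T
def onplane(p,uv,z):
    d=rays(p,uv); o=np.array(p['position']); return o+d*((z-o[2])/d[:,2])[:,None]
def cloud(p,mask):
    v,u=np.nonzero(mask&(p['depth']>0)); d=p['depth'][v,u]
    return np.array(p['position'])+rays(p,np.c_[u,v])*d[:,None]
def pix(p,P):
    c=(np.array(P,float).reshape(-1,3)-p['position'])@Rm(p['orientation'])
    return cv2.projectPoints(c,np.zeros(3),np.zeros(3),K(p),np.array([p['k1'],0,0,0.]))[0][:,0]
def save(name,img): cv2.imwrite('pics/'+name,img[:,:,::-1])
E
python3 - <<'E'
from h import *
s=ctrl.get_state(); print(s)
N=['plaquette_center','large_round_center','square_medal_center','small_round_center','case_plaquette_recess','case_large_round_recess','case_square_recess','case_small_round_recess','tumbler','magnifier']
for c in ['scene','side']:
    p=ctrl.get_image(c); save(c+'0.png',p['frame']); print(c,p['position'],p['orientation'],p['fx'],p['k1'])
    for n in N:
        print(n,[(np.round(f['centre'],3).tolist(),round(f['score'],2),pix(p,f['centre'])[0].round().tolist()) for f in ctrl.find_in(n,p)[:4]])
E
```

```text
pics
{'time': 0.0, 'joint_positions': array([ 1.23010326,  0.3218091 , -0.07004327,  1.45166069,  0.02264044,
        1.37079499, -0.05690536]), 'qd': array([-0.00051907, -0.00105919,  0.0004412 , -0.00198699,  0.00118256,
        0.00067051, -0.00014205]), 'joint_torque': array([ 3.27777025e-04, -4.91289353e+01, -4.03906675e-01, -3.12527668e+01,
       -6.40024804e-02,  4.38906380e-02,  1.99510291e-04]), 'position': array([ 0.2255333 , -0.6090368 ,  0.22147741]), 'tool_rot': array([-3.09049576e+00, -5.54057364e-01,  7.53546274e-04]), 'ft_force': array([0.77560365, 0.15773665, 1.19519375]), 'torque': array([-0.02787479, -0.00424898,  0.04390152]), 'grip_force': 0.0, 'grip_width': 0.9988653214474399}
scene [-0.08542081  0.3557564   0.58949383] [-1.24462453  2.12796862 -1.04737484] 457.1338485159264 -0.08837749303080437
plaquette_center [([0.6, -0.116, 0.01], 0.65, [360.0, 221.0])]
large_round_center [([0.612, -0.121, 0.019], 0.61, [359.0, 214.0]), ([0.519, -0.118, 0.012], 0.58, [382.0, 239.0]), ([0.64, -0.025, 0.009], 0.56, [315.0, 224.0])]
square_medal_center [([0.621, -0.117, 0.036]
[... 718 characters left out ...]
.0])]
large_round_center [([0.521, -0.123, 0.01], 0.7, [324.0, 294.0]), ([0.622, -0.161, 0.022], 0.61, [375.0, 297.0]), ([0.646, -0.037, 0.016], 0.61, [375.0, 267.0])]
square_medal_center [([0.622, -0.139, 0.034], 0.5, [373.0, 286.0])]
small_round_center [([0.627, -0.144, 0.048], 0.5, [376.0, 282.0])]
case_plaquette_recess [([0.475, -0.005, 0.012], 0.84, [299.0, 265.0])]
case_large_round_recess [([0.457, 0.209, 0.011], 0.55, [289.0, 223.0])]
case_square_recess [([0.662, 0.107, 0.009], 0.82, [370.0, 239.0])]
case_small_round_recess [([0.436, -0.256, 0.014], 0.74, [284.0, 337.0])]
tumbler [([0.618, 0.295, 0.066], 0.92, [344.0, 190.0])]
magnifier [([0.613, -0.322, 0.006], 0.83, [386.0, 359.0])]
```

View pics/scene0.png

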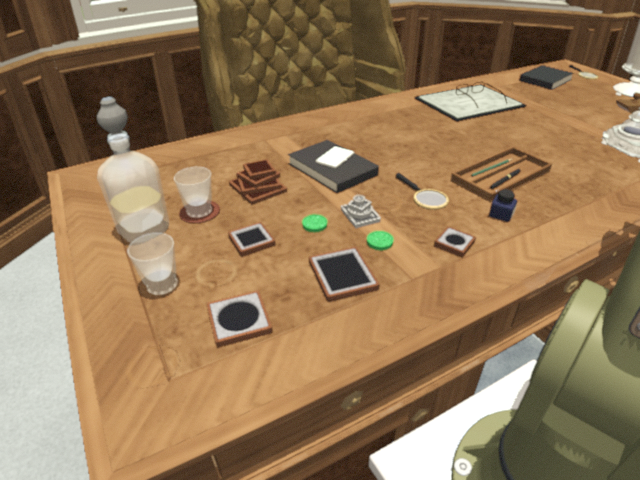

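View pics/side0.png

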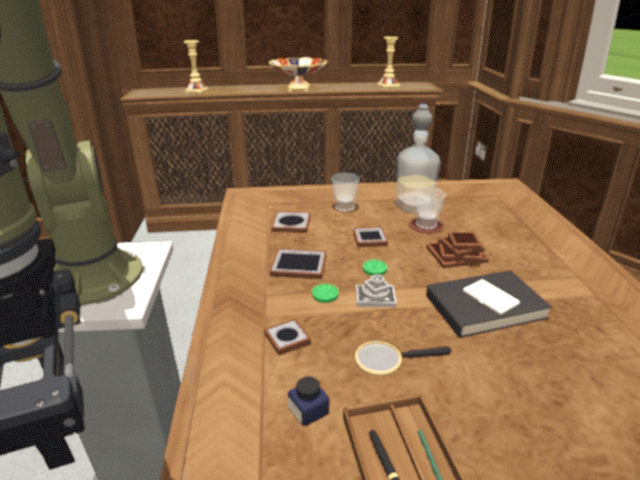

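Candidates: the pile is at scene (360,211) / side (376,290). The two green round look-alikes are at scene (315,222) and (380,240), and I will leave them alone. Cases in the scene picture: plaquette (343,274), large round (239,317), square (251,238), small round (455,241). Next I move the wrist camera over the pile.

{"name": "move_arm", "arguments": {
  "increments": "17 30 12 0 0 0 0;17 30 12 0 0 0 0;17 30 12 0 0 0 0;17 30 12 0 0 0 0;17 30 12 0 0 0 0;17 30 12 0 0 0 0;17 30 12 0 0 0 0;17 30 12 0 0 0 0"
}}

```text
time: 1.77
position: [0.3623, -0.3679, 0.3194]
tool_rot: [3.092, 0.554, 0.0]
ft_force: [0.7, -0.9, 1.2]
grip_width: 1.003
grip_force: 0.0
```

{"name": "move_arm", "arguments": {
  "increments": "20 32 5 0 0 0 0;20 32 5 0 0 0 0;20 32 5 0 0 0 0;20 32 5 0 0 0 0;20 32 5 0 0 0 0;20 32 5 0 0 0 0;20 32 5 0 0 0 0;0 0 0 0 0 0 0"
}}

```text
time: 2.43
position: [0.5056, -0.1363, 0.355]
tool_rot: [-3.086, -0.574, -0.008]
ft_force: [-0.7, 1.5, -0.3]
grip_width: 1.002
grip_force: 0.0
```

```bash
cat >> h.py <<'E'
N=['plaquette_center','large_round_center','square_medal_center','small_round_center','case_plaquette_recess','case_large_round_recess','case_square_recess','case_small_round_recess','tumbler','magnifier']
def st():
    s=ctrl.get_state(); M=Rm(s['tool_rot']); print('t',round(s['time'],2),'tcp',(1000*s['position']).round(1),'z',M[:,2].round(3),'yaw_y',np.degrees(np.arctan2(M[1,1],M[0,1])).round(1),'q',s['joint_positions'].round(2),'F',s['ft_force'].round(1),'grip',round(s['grip_width'],3),round(s['grip_force'],1)); return s
E
python3 - <<'E'
from h import *
s=st()
p=ctrl.get_image('wrist'); save('w1.png',p['frame']); M=Rm(s['tool_rot'])
print(M.T@(np.array(p['position'])-s['position']), (M.T@Rm(p['orientation'])).round(3),p['fx'])
for n in N: print(n,[(np.round(f['centre'],3).tolist(),round(f['score'],2),pix(p,f['centre'])[0].round().tolist()) for f in ctrl.find_in(n,p)[:4]])
E
```

```text
t 2.43 tcp [ 505.6 -136.3  355. ] z [ 0.004  0.004 -1.   ] yaw_y -68.9 q [ 0.72  0.04 -0.52  1.52  0.02  1.58 -1.  ] F [-0.7  1.5 -0.3] grip 1.002 0.0
[ 0.08380009 -0.00031143 -0.16264915] [[-0.    -0.953 -0.303]
 [ 1.     0.    -0.002]
 [ 0.002 -0.303  0.953]] 349.4848490089954
plaquette_center [([0.626, -0.139, 0.011], 0.67, [358.0, 107.0])]
large_round_center [([0.528, -0.116, 0.01], 0.85, [317.0, 169.0]), ([0.617, -0.137, 0.029], 0.78, [356.0, 112.0]), ([0.65, -0.027, 0.009], 0.68, [287.0, 57.0])]
square_medal_center [([0.627, -0.136, 0.035], 0.56, [358.0, 105.0])]
small_round_center [([0.632, -0.13, 0.046], 0.9, [356.0, 99.0])]
case_plaquette_recess [([0.48, 0.002, 0.012], 0.59, [228.0, 171.0])]
case_large_round_recess [([0.465, 0.222, 0.014], 0.94, [73.0, 124.0])]
case_square_recess [([0.646, 0.11, 0.003], 0.78, [187.0, 20.0])]
case_small_round_recess [([0.442, -0.252, 0.016], 0.97, [380.0, 255.0]), ([0.62, -0.135, 0.025], 0.51, [354.0, 110.0])]
tumbler [([0.627, -0.141, 0.014], 0.23, [360.0, 107.0])]
magnifier [([0.609, -0.313, 0.008], 0.88, [465.0, 166.0])]
```

View pics/w1.png

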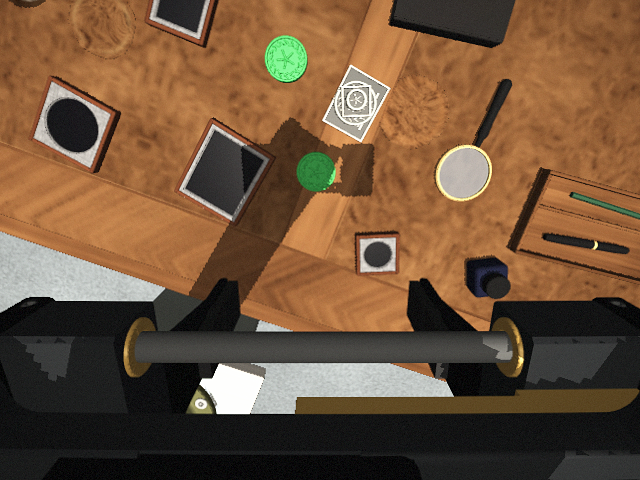

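The wrist picture shows the pile at (357,103), the green look-alikes at (286,59) and (317,172), and the cases at large round (73,124), plaquette (227,171), small round (378,253) and square (182,15). I move a bit further out to get all of them in one picture.

{"name": "move_arm", "arguments": {
  "increments": "12 8 0 0 0 0 0;12 8 0 0 0 0 0;12 8 0 0 0 0 0;12 8 0 0 0 0 0;12 8 0 0 0 0 0;12 8 0 0 0 0 0;0 0 0 0 0 0 0;0 0 0 0 0 0 0"
}}

```text
time: 3.65
position: [0.5737, -0.0973, 0.3532]
tool_rot: [-3.091, -0.556, 0.001]
ft_force: [-0.2, -0.9, 0.6]
grip_width: 1.0
grip_force: 0.0
```

```bash
cat > m.py <<'E'
from h import *
import sys
Z=dict(zip(N,[.012,.024,.036,.048,.011,.011,.011,.011]))
def measure(p,names,rect=True):
    for n in names:
        try: S=ctrl.silhouettes(n,p)
        except Exception as e: print(n,e); continue
        for s in S[:3]:
            m=s['region'].astype(np.uint8)
            c=max(cv2.findContours(m,cv2.RETR_EXTERNAL,cv2.CHAIN_APPROX_NONE)[0],key=cv2.contourArea)[:,0]
            W=onplane(p,c,Z[n])[:,:2]*1000
            (cx,cy),(w,h),a=cv2.minAreaRect(W.astype(np.float32))
            C=cloud(p,s['region']); zz=np.percentile(C[:,2]*1000,[50,95]).round(1) if len(C) else None
            print(n,round(s['score'],2),'rect c',round(cx,1),round(cy,1),'wh',round(w,1),round(h,1),'ang',round(a,1),'pix',c.mean(0).round(),'z',zz)
def recess(p,nm,guess,half,frame=None):
    # dark floor blob on z=10 plane
    g=cv2.cvtColor(p['frame'],cv2.COLOR_RGB2GRAY); u,v=pix(p,[guess[0]/1e3,guess[1]/1e3,.010])[0]
    m=np.zeros_like(g); cv2.circle(m,(int(u),int(v)),half,1,-1)
    b=((g<70)&(m>0)).astype(np.uint8); k,lab,stt,cen=cv2.connectedComponentsWithStats(b)
    i=1+np.argmax(stt[1:,4]); c=max(cv2.findContours((lab==i).astype(np.uint8),0,cv2.CHAIN_APPROX_NONE)[0],key=cv2.contourArea)[:,0]
    W=onplane(p,c,.012)[:,:2]*1000; (cx,cy),(w,h),a=cv2.minAreaRect(W.astype(np.float32)); print('dark',nm,round(cx,1),round(cy,1),'wh',round(w,1),round(h,1),'ang',round(a,1),'px',u.round(),v.round())
E
python3 - <<'E'
from m import *
s=st(); p=ctrl.get_image('wrist'); np.save('w2.npy',p,allow_pickle=True); save('w2.png',p['frame'])
measure(p,N[:8])
for nm,g,r in [('pl',(480,2),75),('lr',(465,222),48),('sq',(655,108),42),('sr',(442,-252),32)]: recess(p,nm,g,r)
u,v=pix(p,[.627,-.137,.03])[0].astype(int); save('c2.png',cv2.resize(p['frame'][v-70:v+70,u-80:u+80],None,fx=4,fy=4,interpolation=2))
E
```

```text
t 3.65 tcp [573.7 -97.3 353.2] z [-0.001  0.    -1.   ] yaw_y -69.6 q [ 0.61  0.19 -0.57  1.39  0.1   1.6  -1.17] F [-0.2 -0.9  0.6] grip 1.0 0.0
plaquette_center 0.92 rect c 628.2 -134.1 wh 64.3 81.6 ang 82.3 pix [362. 160.] z [11.4 14.2]
large_round_center 0.92 rect c 647.6 -27.5 wh 53.3 52.3 ang 19.9 pix [295. 119.] z [11.6 13.5]
large_round_center 0.81 rect c 620.4 -110.0 wh 31.2 9.7 ang 21.6 pix [346. 160.] z [23.8 25.6]
large_round_center 0.71 rect c 527.4 -115.1 wh 52.5 54.7 ang 65.8 pix [324. 222.] z [11.6 13.5]
square_medal_center 0.56 rect c 629.5 -132.3 wh 37.7 38.1 ang 22.9 pix [363. 161.] z [35.6 37.4]
small_round_center 0.57 rect c 631.0 -131.9 wh 27.3 26.3 ang 21.9 pix [364. 160.] z [47.5 49.2]
case_large_round_recess 0.72 rect c 462.4 222.6 wh 104.4 102.7 ang 80.6 pix [ 91. 182.] z [14.5 17.7]
case_square_recess 0.61 rect c 662.6 117.5 wh 79.9 83.1 ang 0.0 pix [195.  68.] z [13.6 17.5]
case_small_round_recess 0.74 rect c 442.5 -248.3 wh 72.7 66.7 ang 22.4 pix [383. 296.] z [14.3 16.8]
dark pl 479.3 -32.5 wh 235.7 130.9 ang 9.1 px 240.0 223.0
dark lr 462.0 224.3 wh 70.4 69.7 ang 10.2 px 93.0 181.0
dark sq 662.2 118.2 wh 53.4 53.0 ang 89.5 px 201.0 77.0
dark sr 440.6 -248.4 wh 38.9 38.9 ang 5.9 px 386.0 297.0
```

View pics/w2.png

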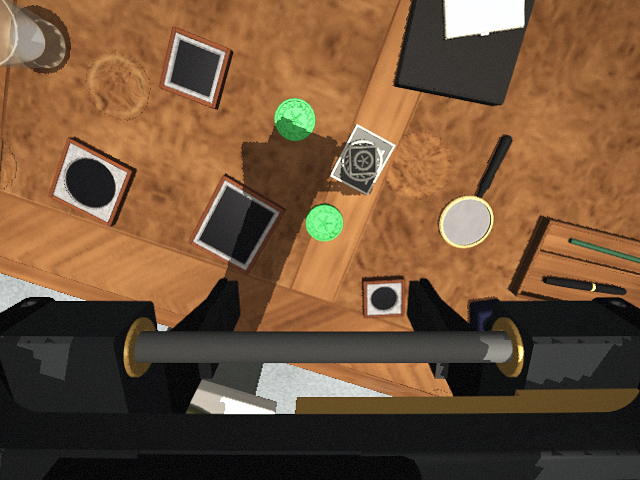

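View pics/c2.png

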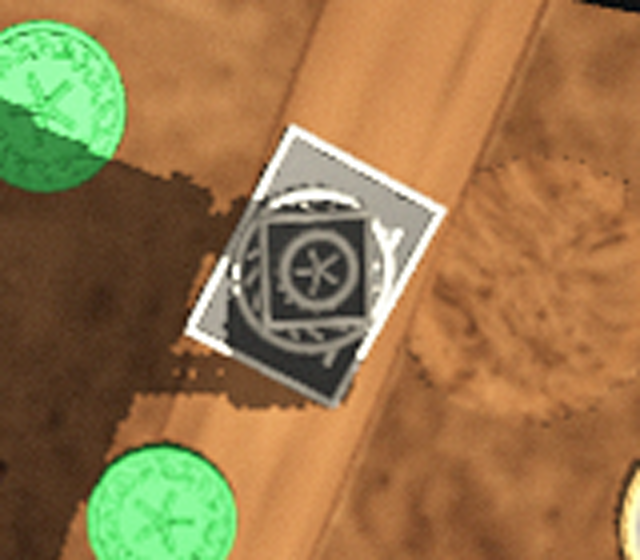

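The crop shows the star medal on the square, wreath and plaquette, all silver; the green discs lie apart at (45,105) and (160,515) in the crop. I start with the small medal.

{"name": "move_arm", "arguments": {
  "increments": "8.2 -5 -36 0 0 0 90;8.2 -5 -36 0 0 0 90;8.2 -5 -36 0 0 0 90;8.2 -5 -36 0 0 0 90;8.2 -5 -36 0 0 0 90;8.2 -5 -36 0 0 0 90;8.1 -4.7 -36 0 0 0 90;0 0 0 0 0 0 90"
}}

```text
time: 4.77
position: [0.6265, -0.1331, 0.093]
tool_rot: [-3.088, -0.551, 0.019]
ft_force: [-3.2, -0.6, -1.8]
grip_width: 0.651
grip_force: 0.0
```

Run:
```python
from m import *
s=st(); p=ctrl.get_image('wrist'); save('w3.png',p['frame']); measure(p,N[:4])
```

```text
t 4.77 tcp [ 626.5 -133.1   93. ] z [-0.013  0.003 -1.   ] yaw_y -69.8 q [ 0.57  0.45 -0.52  1.6   0.24  1.17 -1.22] F [-3.2 -0.6 -1.8] grip 0.651 0.0
plaquette_center 0.8 rect c 649.3 -137.3 wh 63.2 41.2 ang 82.4 pix [344. 213.] z [11.3 13.2]
large_round_center 0.9 rect c 634.3 -130.4 wh 47.8 55.3 ang 24.7 pix [325. 235.] z [23.9 25.4]
large_round_center 0.89 rect c 517.0 -128.7 wh 12.5 30.9 ang 20.8 pix [270. 368.] z [11.3 12.9]
square_medal_center 0.82 rect c 631.4 -132.0 wh 40.9 37.9 ang 23.0 pix [326. 249.] z [35.5 37.3]
small_round_center 0.73 rect c 632.5 -131.1 wh 28.4 25.5 ang 20.4 pix [325. 254.] z [47.6 49.1]
```

View pics/w3.png

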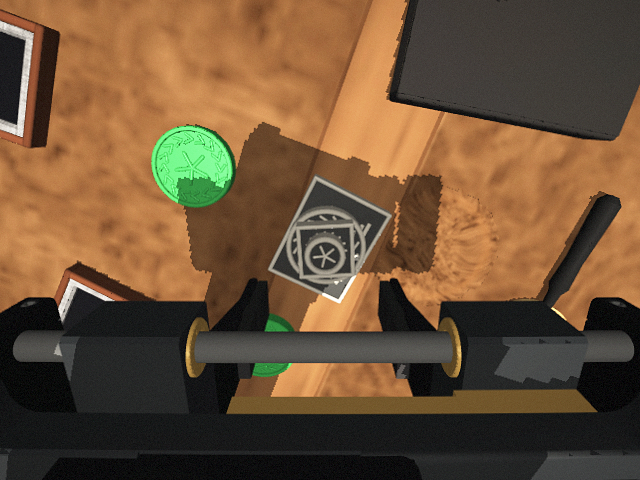

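{"name": "move_arm", "arguments": {
  "increments": "1 0.5 -9 0 0 0 120;0 0 -9 0 0 0 120;0 0 -9 0 0 0 120;0 0 -9 0 0 0 120;0 0 0 0 0 0 120;0 0 0 0 0 0 120;0 0 0 0 0 0 120;0 0 0 0 0 0 120"
}}

```text
time: 5.68
position: [0.6325, -0.1317, 0.066]
tool_rot: [3.092, 0.554, 0.001]
ft_force: [0.5, -0.0, 0.4]
grip_width: 0.529
grip_force: 0.0
```

{"name": "move_arm", "arguments": {
  "increments": "0 0 -8 0 0 0 120;0 0 -8 0 0 0 120;0 0 -8 0 0 0 120;0 0 0 0 0 0 120;0 0 0 0 0 0 255;0 0 0 0 0 0 255;0 0 0 0 0 0 255;0 0 0 0 0 0 255",
  "grip_force": 20
}}

```text
time: 6.35
position: [0.6324, -0.1318, 0.042]
tool_rot: [3.092, 0.554, 0.001]
ft_force: [0.2, 0.4, 0.0]
grip_width: 0.307
grip_force: 0.0
```

{"name": "move_arm", "arguments": {
  "increments": "0 0 0 0 0 0 255;0 0 0 0 0 0 255;0 0 4 0 0 0 255;0 0 6 0 0 0 255;0 0 10 0 0 0 255;0 0 20 0 0 0 255;0 0 20 0 0 0 255;0 0 0 0 0 0 255"
}}

```text
time: 7.02
position: [0.6353, -0.132, 0.1072]
tool_rot: [3.089, 0.554, 0.012]
ft_force: [0.6, -0.4, 1.7]
grip_width: 0.288
grip_force: 20.0
```

Run:
```python
from m import *
s=st(); p=ctrl.get_image('wrist'); save('w4.png',p['frame']); measure(p,N[1:4])
```

```text
t 7.02 tcp [ 635.3 -132.   107.2] z [ 0.008 -0.002 -1.   ] yaw_y -69.7 q [ 0.57  0.44 -0.53  1.58  0.23  1.17 -1.22] F [ 0.6 -0.4  1.7] grip 0.288 20.0
large_round_center 0.88 rect c 643.7 -138.0 wh 56.7 28.7 ang 70.5 pix [335. 236.] z [23.7 25.6]
large_round_center 0.83 rect c 651.0 -31.5 wh 53.5 55.0 ang 63.5 pix [198. 178.] z [11.7 13.2]
large_round_center 0.61 rect c 521.3 11.8 wh 65.2 61.9 ang 78.8 pix [102. 306.] z [11.5 16.9]
square_medal_center 0.82 rect c 631.5 -132.0 wh 40.6 37.8 ang 23.2 pix [322. 254.] z [35.4 37.1]
small_round_center 0.59 rect c 605.0 -143.0 wh 41.5 34.9 ang 20.2 pix [324. 300.] z [112.5 114.1]
small_round_center 0.2 rect c 643.0 -127.3 wh 41.6 50.3 ang 23.5 pix [321. 241.] z [23.7 25.5]
```

View pics/w4.png

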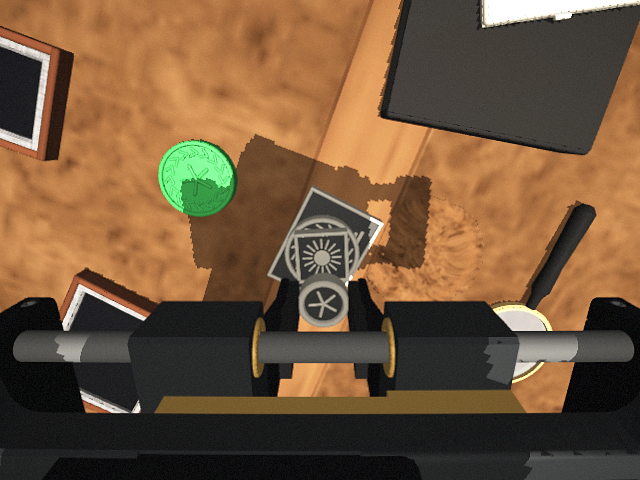

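The small medal is held flat between the pads at (323,303), and the square medal is now exposed at (322,256). Next stop is the small case.

{"name": "move_arm", "arguments": {
  "increments": "-24 -14.6 0 0 0 0 255;-24 -14.6 0 0 0 0 255;-24 -14.6 0 0 0 0 255;-24 -14.6 0 0 0 0 255;-24 -14.6 0 0 0 0 255;-24 -14.6 0 0 0 0 255;-24 -14.5 0 0 0 0 255;-23.8 -14.5 0 0 0 0 255"
}}

```text
time: 7.88
position: [0.4381, -0.2485, 0.1004]
tool_rot: [-3.091, -0.554, 0.002]
ft_force: [0.2, -0.3, -0.7]
grip_width: 0.285
grip_force: 20.0
```

{"name": "move_arm", "arguments": {
  "increments": "0 0 -10 0 0 0 255;0 0 -15 0 0 0 255;0 0 -15 0 0 0 255;0 0 -15 0 0 0 255;0 0 -10 0 0 0 255;0 0 -5 0 0 0 255;0 0 0 0 0 0 255;0 0 0 0 0 0 255"
}}

```text
time: 8.55
position: [0.4404, -0.2481, 0.0315]
tool_rot: [-3.092, -0.555, 0.0]
ft_force: [0.0, -0.2, 0.3]
grip_width: 0.287
grip_force: 20.0
```

Run:
```python
from m import *
s=st(); p=ctrl.get_image('wrist'); save('w5.png',p['frame']); measure(p,N[3:4]+N[7:8])
```

```text
t 8.55 tcp [ 440.4 -248.1   31.5] z [-0.  0. -1.] yaw_y -69.7 q [ 0.89  0.24 -0.47  2.    0.13  0.94 -0.86] F [ 0.  -0.2  0.3] grip 0.287 20.0
case_small_round_recess 0.94 rect c 447.4 -245.7 wh 56.0 67.1 ang 23.4 pix [327. 259.] z [15.4 17. ]
```

View pics/w5.png

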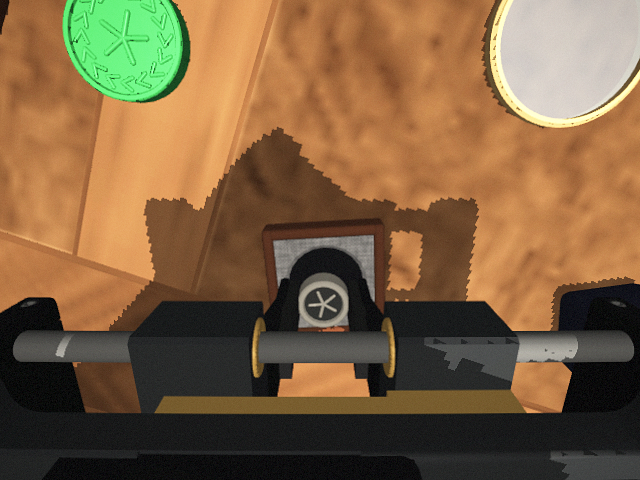

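The medal at (323,302) is over the dark recess, which spans columns 290-362, so it is aligned. I lower it until I feel contact.

{"name": "move_arm", "arguments": {
  "increments": "1 0 -6 0 0 0 255;0 0 -4 0 0 0 255;0 0 -2 0 0 0 255;0 0 -1.5 0 0 0 255;0 0 -1 0 0 0 255;0 0 -0.5 0 0 0 255;0 0 0 0 0 0 255;0 0 0 0 0 0 255"
}}

```text
time: 9.37
position: [0.4414, -0.2484, 0.0167]
tool_rot: [3.092, 0.554, 0.0]
ft_force: [0.3, -0.9, -0.4]
grip_width: 0.282
grip_force: 20.0
```

{"name": "move_arm", "arguments": {
  "increments": "0 0 -0.3 0 0 0 255;0 0 -0.3 0 0 0 255;0 0 -0.3 0 0 0 255;0 0 -0.3 0 0 0 255;0 0 0 0 0 0 255;0 0 0 0 0 0 255;0 0 0 0 0 0 255;0 0 0 0 0 0 255"
}}

```text
time: 10.03
position: [0.4414, -0.2484, 0.0159]
tool_rot: [3.092, 0.554, -0.0]
ft_force: [-1.0, 1.4, 5.8]
grip_width: 0.285
grip_force: 20.0
```

Contact at 5.8 N. I release gently and lift.

{"name": "move_arm", "arguments": {
  "increments": "0 0 0 0 0 0 175;0 0 0 0 0 0 170;0 0 0 0 0 0 160;0 0 0 0 0 0 155;0 0 0 0 0 0 150;0 0 3 0 0 0 150;0 0 10 0 0 0 150;0 0 20 0 0 0 150"
}}

```text
time: 10.7
position: [0.4395, -0.2472, 0.0472]
tool_rot: [-3.089, -0.554, 0.005]
ft_force: [-1.1, -1.1, 0.3]
grip_width: 0.413
grip_force: 0.0
```

{"name": "move_arm", "arguments": {
  "increments": "0 0 25 0 0 0 100;0 0 30 0 0 0 100;10 5 0 0 0 0 90;20 12 0 0 0 0 80;24 14.6 0 0 0 0 80;24 14.6 0 0 0 0 80;24 14.6 0 0 0 0 80;24 14.6 0 0 0 0 80"
}}

```text
time: 11.37
position: [0.5684, -0.1721, 0.1038]
tool_rot: [3.092, 0.554, 0.0]
ft_force: [0.1, 0.3, -0.0]
grip_width: 0.684
grip_force: 0.0
```

Run:
```python
from m import *
s=st(); p=ctrl.get_image('wrist'); save('w6.png',p['frame']); measure(p,N[:3])
p=ctrl.get_image('side'); np.save('s6.npy',p,allow_pickle=True); measure(p,N[3:4]+N[7:8])
u,v=pix(p,[.4415,-.248,.02])[0].astype(int); save('s6.png',cv2.resize(p['frame'][v-30:v+30,u-40:u+40],None,fx=8,fy=8,interpolation=2))
```

```text
t 11.37 tcp [ 568.4 -172.1  103.8] z [ 0. -0. -1.] yaw_y -69.7 q [ 0.7   0.34 -0.54  1.72  0.19  1.13 -1.11] F [ 0.1  0.3 -0. ] grip 0.684 0.0
plaquette_center 0.84 rect c 628.9 -134.7 wh 62.8 81.2 ang 83.0 pix [307. 148.] z [11.4 13.2]
large_round_center 0.82 rect c 533.1 -116.6 wh 50.1 56.1 ang 42.3 pix [239. 265.] z [11.4 13.1]
large_round_center 0.78 rect c 648.0 -33.9 wh 52.4 55.7 ang 16.1 pix [163.  63.] z [11.6 13.2]
large_round_center 0.76 rect c 623.2 -146.3 wh 27.1 55.2 ang 67.9 pix [319. 164.] z [24.  25.5]
square_medal_center 0.65 rect c 629.9 -132.9 wh 38.7 38.8 ang 23.2 pix [300. 146.] z [35.5 37.2]
small_round_center 0.71 rect c 440.0 -283.7 wh 35.3 24.7 ang 88.1 pix [286. 332.] z [22.1 24.4]
small_round_center 0.3 rect c 470.4 -53.1 wh 117.0 116.5 ang 79.4 pix [298. 263.] z [13.9 19.4]
case_small_round_recess 0.63 rect c 441.2 -249.8 wh 70.3 82.5 ang 23.7 pix [287. 336.] z [16.3 18.8]
```

View pics/s6.png

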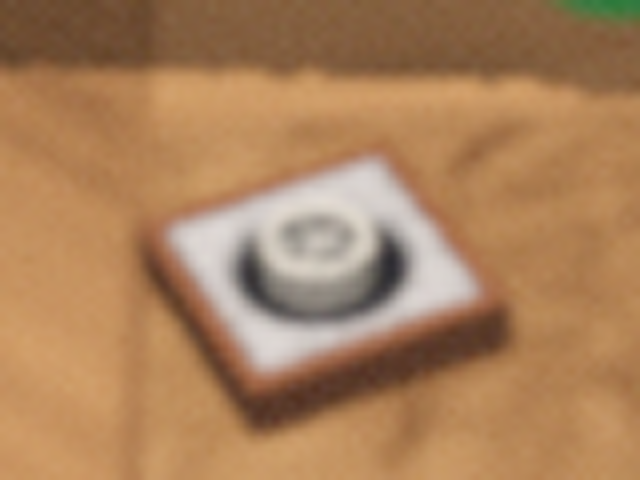

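The small medal sits flat in its round recess, at (320,250) in the crop. The square medal is next: centre (631,-132.5) mm, with a turn of +3 degrees.

{"name": "move_arm", "arguments": {
  "increments": "10 7 0 0 0 1 70;20 13 0 0 0 1 70;20 13 0 0 0 0.8 70;10 5 -6 0 0 0 70;2.3 1.6 -14 0 0 0 70;0 0 -14 0 0 0 70;0 0 0 0 0 0 70;0 0 0 0 0 0 70"
}}

```text
time: 12.38
position: [0.627, -0.1346, 0.067]
tool_rot: [-3.077, -0.627, 0.008]
ft_force: [-0.1, -0.4, -0.1]
grip_width: 0.724
grip_force: 0.0
```

Run:
```python
from m import *
s=st(); p=ctrl.get_image('wrist'); measure(p,N[1:3])
```

```text
t 12.38 tcp [ 627.  -134.6   67. ] z [-0.005 -0.    -1.   ] yaw_y -67.0 q [ 0.59  0.48 -0.54  1.63  0.26  1.12 -1.19] F [-0.1 -0.4 -0.1] grip 0.724 0.0
large_round_center 0.81 rect c 651.4 -32.7 wh 52.7 54.9 ang 33.0 pix [179. 164.] z [11.6 13.1]
large_round_center 0.74 rect c 635.0 -130.1 wh 46.7 55.3 ang 25.0 pix [323. 247.] z [23.8 25.2]
large_round_center 0.74 rect c 526.9 -125.2 wh 29.5 42.2 ang 23.3 pix [258. 379.] z [11.4 12.8]
square_medal_center 0.62 rect c 631.7 -132.0 wh 41.1 39.0 ang 23.1 pix [323. 264.] z [35.3 37. ]
```

{"name": "move_arm", "arguments": {
  "increments": "0 0 -10 0 0 0 70;0 0 -10 0 0 0 70;0 0 0 0 0 0 70;0 0 0 0 0 0 70;0 0 0 0 0 0 70;0 0 0 0 0 0 70;0 0 0 0 0 0 70;0 0 0 0 0 0 70"
}}

```text
time: 13.2
position: [0.6299, -0.1333, 0.0497]
tool_rot: [3.077, 0.63, 0.001]
ft_force: [0.9, 0.0, 0.6]
grip_width: 0.725
grip_force: 0.0
```

Settled. I go down 20 mm (tip at 29.7), grip and lift.

{"name": "move_arm", "arguments": {
  "increments": "1 0.8 -7 0 0 0 70;0 0 -7 0 0 0 70;0 0 -5.7 0 0 0 70;0 0 0 0 0 0 70;0 0 0 0 0 0 255;0 0 0 0 0 0 255;0 0 0 0 0 0 255;0 0 0 0 0 0 255",
  "grip_force": 25
}}

```text
time: 13.87
position: [0.6309, -0.1326, 0.0301]
tool_rot: [3.077, 0.63, 0.001]
ft_force: [0.1, -0.3, -0.4]
grip_width: 0.501
grip_force: 0.0
```

{"name": "move_arm", "arguments": {
  "increments": "0 0 0 0 0 0 255;0 0 0 0 0 0 255;0 0 2 0 0 0 255;0 0 6 0 0 0 255;0 0 12 0 0 0 255;0 0 20 0 0 0 255;0 0 20 0 0 0 255;0 0 10 0 0 0 255"
}}

```text
time: 14.53
position: [0.6322, -0.1326, 0.1034]
tool_rot: [3.076, 0.63, 0.006]
ft_force: [1.3, 0.4, -1.0]
grip_width: 0.43
grip_force: 25.0
```

Run:
```python
from m import *
s=st(); p=ctrl.get_image('wrist'); save('w7.png',p['frame']); measure(p,N[:3])
```

```text
t 14.53 tcp [ 632.2 -132.6  103.4] z [ 0.004 -0.001 -1.   ] yaw_y -66.9 q [ 0.59  0.44 -0.55  1.59  0.25  1.17 -1.17] F [ 1.3  0.4 -1. ] grip 0.43 25.0
plaquette_center 0.82 rect c 651.3 -136.8 wh 63.5 38.3 ang 85.8 pix [340. 217.] z [11.3 13.1]
large_round_center 0.79 rect c 639.5 -128.4 wh 36.5 55.4 ang 23.1 pix [323. 241.] z [23.5 25. ]
large_round_center 0.72 rect c 650.9 -31.3 wh 54.0 55.1 ang 19.1 pix [199. 167.] z [11.6 13.2]
large_round_center 0.38 rect c 556.1 -97.4 wh 3.2 7.5 ang 75.3 pix [244. 316.] z [ 7.1 13.6]
square_medal_center 0.56 rect c 600.4 -145.4 wh 56.6 56.2 ang 23.1 pix [323. 296.] z [108.5 110.3]
```

View pics/w7.png

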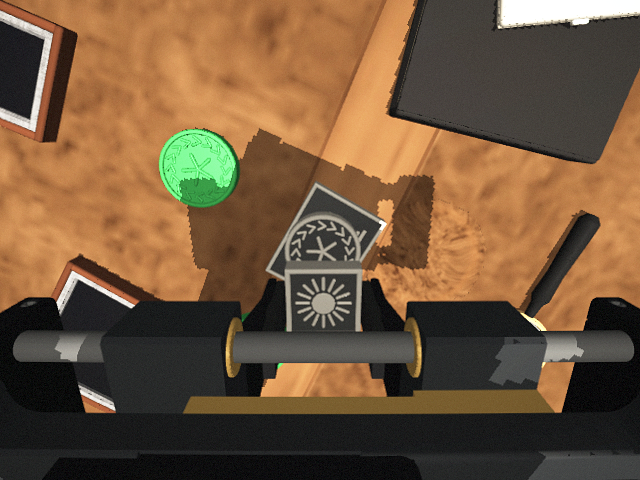

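The square medal is held flat at (323,300). I carry it to the square case with a turn of -23.5 degrees, to look at the case from near.

{"name": "move_arm", "arguments": {
  "increments": "3 20 0 0 0 -3 255;4 31 0 0 0 -3 255;4 31 0 0 0 -3 255;4 31 0 0 0 -3 255;4 31 0 0 0 -3 255;4 31 0 0 0 -3 255;4 31 0 0 0 -3 255;0 15 0 0 0 -2.4 255"
}}

```text
time: 15.4
position: [0.6563, 0.0945, 0.098]
tool_rot: [-3.138, 0.003, 0.004]
ft_force: [0.4, 1.3, -0.8]
grip_width: 0.432
grip_force: 25.0
```

{"name": "move_arm", "arguments": {
  "increments": "0 0 0 0 0 0 255;0 0 0 0 0 0 255;0 0 0 0 0 0 255;0 0 0 0 0 0 255;0 0 0 0 0 0 255;0 0 0 0 0 0 255;0 0 0 0 0 0 255;0 0 0 0 0 0 255"
}}

```text
time: 16.07
position: [0.6577, 0.0879, 0.0998]
tool_rot: [3.141, -0.009, 0.0]
ft_force: [1.3, 0.2, -1.1]
grip_width: 0.431
grip_force: 25.0
```

Run:
```python
from m import *
s=st(); p=ctrl.get_image('wrist'); save('w8.png',p['frame']); measure(p,N[6:7]); recess(p,'sq',(662,118),75)
```

```text
t 16.07 tcp [657.7  87.9  99.8] z [ 0. -0. -1.] yaw_y -90.3 q [ 0.23  0.48 -0.53  1.54  0.26  1.19 -1.93] F [ 1.3  0.2 -1.1] grip 0.431 25.0
case_square_recess 0.56 rect c 661.7 117.1 wh 79.6 79.5 ang 0.3 pix [282. 230.] z [12.4 17.1]
dark sq 661.7 117.2 wh 54.1 53.7 ang 89.7 px 284.0 237.0
```

View pics/w8.png

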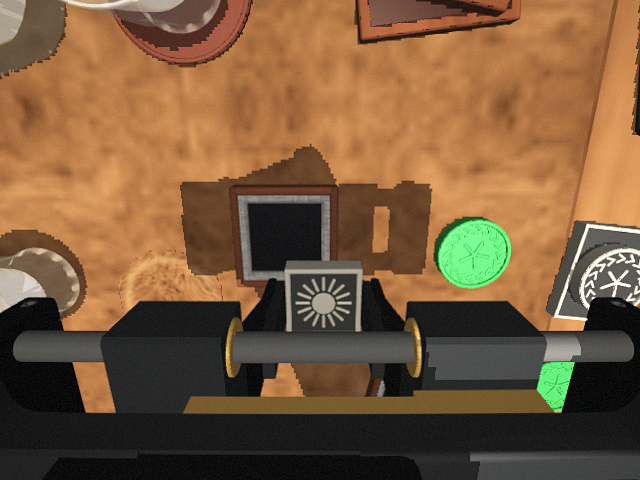

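The case is clear ahead of the medal, its recess centred at (285,236), squared up with the medal. I shift and lower.

{"name": "move_arm", "arguments": {
  "increments": "2 14.4 0 0 0 0 255;2.3 15 -10 0 0 0 255;0 0 -15 0 0 0 255;0 0 -15 0 0 0 255;0 0 -12 0 0 0 255;0 0 -8 0 0 0 255;0 0 0 0 0 0 255;0 0 0 0 0 0 255"
}}

```text
time: 16.83
position: [0.6615, 0.1168, 0.0387]
tool_rot: [3.141, -0.009, -0.003]
ft_force: [-0.8, -0.2, -1.2]
grip_width: 0.427
grip_force: 25.0
```

{"name": "move_arm", "arguments": {
  "increments": "0 0 -8 0 0 0 255;0 0 -6 0 0 0 255;0 0 -4 0 0 0 255;0 0 -2 0 0 0 255;0 0 -1 0 0 0 255;0 0 0 0 0 0 255;0 0 0 0 0 0 255;0 0 0 0 0 0 255"
}}

```text
time: 17.5
position: [0.6621, 0.118, 0.019]
tool_rot: [-3.142, 0.007, -0.001]
ft_force: [-0.1, 0.3, -1.5]
grip_width: 0.43
grip_force: 25.0
```

{"name": "move_arm", "arguments": {
  "increments": "0 0 -1 0 0 0 255;0 0 -1 0 0 0 255;0 0 -0.5 0 0 0 255;0 0 -0.3 0 0 0 255;0 0 -0.3 0 0 0 255;0 0 -0.3 0 0 0 255;0 0 0 0 0 0 255;0 0 0 0 0 0 255"
}}

```text
time: 18.17
position: [0.6619, 0.1178, 0.016]
tool_rot: [3.141, -0.008, -0.0]
ft_force: [-2.5, -1.0, 5.2]
grip_width: 0.429
grip_force: 25.0
```

{"name": "move_arm", "arguments": {
  "increments": "0 0 0 0 0 0 138;0 0 0 0 0 0 132;0 0 0 0 0 0 125;0 0 0 0 0 0 118;0 0 0 0 0 0 115;0 0 3 0 0 0 115;0 0 10 0 0 0 115;0 0 20 0 0 0 100"
}}

```text
time: 18.83
position: [0.6597, 0.1183, 0.0463]
tool_rot: [-3.141, 0.006, 0.008]
ft_force: [-0.7, 0.3, -0.1]
grip_width: 0.573
grip_force: 0.0
```

{"name": "move_arm", "arguments": {
  "increments": "0 0 25 0 0 0 50;0 0 25 0 0 0 0;-5 -20 0 0 0 -3 0;-10 -31 0 0 0 -3 0;-15 -31 0 0 0 -0.7 0;-15 -31 0 0 0 0 0;-15 -31 0 0 0 0 0;-15 -31 0 0 0 0 0"
}}

```text
time: 19.5
position: [0.5863, -0.0576, 0.099]
tool_rot: [-3.135, 0.189, -0.001]
ft_force: [0.3, -0.5, -0.8]
grip_width: 0.99
grip_force: 0.0
```

{"name": "move_arm", "arguments": {
  "increments": "0 -31 0 0 0 0 0;0 -25 0 0 0 0 0;0 -15 0 0 0 0 0;0 0 0 0 0 0 0;0 0 0 0 0 0 0;0 0 0 0 0 0 0;0 0 0 0 0 0 0;0 0 0 0 0 0 0"
}}

```text
time: 20.17
position: [0.5872, -0.126, 0.0984]
tool_rot: [-3.135, 0.186, -0.0]
ft_force: [-0.4, -0.5, -0.5]
grip_width: 0.999
grip_force: 0.0
```

Run:
```python
from m import *
s=st(); p=ctrl.get_image('wrist'); save('w9.png',p['frame']); measure(p,N[:2])
p=ctrl.get_image('scene'); measure(p,N[2:3])
u,v=pix(p,[.662,.118,.02])[0].astype(int); save('s9.png',cv2.resize(p['frame'][v-30:v+30,u-40:u+40],None,fx=8,fy=8,interpolation=2))
```

```text
t 20.17 tcp [ 587.2 -126.    98.4] z [ 0.     0.001 -1.   ] yaw_y -96.8 q [ 0.55  0.34 -0.45  1.71  0.16  1.12 -1.64] F [-0.4 -0.5 -0.5] grip 0.999 0.0
plaquette_center 0.76 rect c 628.4 -135.0 wh 62.6 80.3 ang 83.1 pix [333. 185.] z [11.4 13.4]
plaquette_center 0.27 rect c 655.9 81.1 wh 41.5 88.9 ang 67.5 pix [ 20. 184.] z [14.2 17.4]
large_round_center 0.83 rect c 648.4 -33.9 wh 55.8 52.8 ang 83.0 pix [178. 178.] z [11.7 13.2]
large_round_center 0.83 rect c 541.2 -118.1 wh 50.9 40.9 ang 83.3 pix [321. 310.] z [11.3 12.8]
large_round_center 0.69 rect c 628.7 -133.3 wh 55.3 56.4 ang 81.4 pix [327. 189.] z [23.6 25.1]
square_medal_center 0.86 rect c 634.2 126.5 wh 40.1 52.8 ang 87.6 pix [250. 236.] z [20.6 23.1]
```

View pics/s9.png

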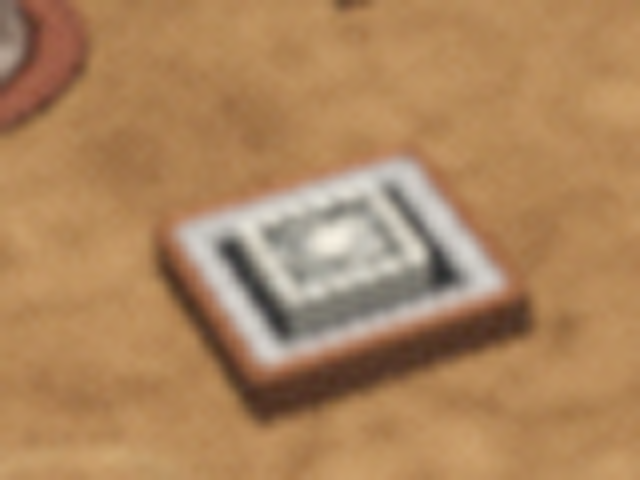

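The square medal sits flat in its recess. Next is the large round medal (silver, wreath) at (630,-132.8) mm.

{"name": "move_arm", "arguments": {
  "increments": "10 -1.5 0 0 0 0 40;16 -2.5 0 0 0 0 40;16 -2.8 -6 0 0 0 40;0.8 0 -14 0 0 0 40;0 0 -14 0 0 0 40;0 0 -10 0 0 0 40;0 0 0 0 0 0 40;0 0 0 0 0 0 40"
}}

```text
time: 21.08
position: [0.628, -0.1347, 0.0529]
tool_rot: [-3.135, 0.191, 0.005]
ft_force: [0.2, -0.5, 0.2]
grip_width: 0.84
grip_force: 0.0
```

{"name": "move_arm", "arguments": {
  "increments": "0 0 0 0 0 0 40;0 0 0 0 0 0 40;0 0 0 0 0 0 40;0 0 0 0 0 0 40;0 0 0 0 0 0 40;0 0 0 0 0 0 40;0 0 0 0 0 0 40;0 0 0 0 0 0 40"
}}

```text
time: 21.75
position: [0.6297, -0.135, 0.0544]
tool_rot: [3.136, -0.191, 0.0]
ft_force: [-0.4, 0.4, -0.2]
grip_width: 0.844
grip_force: 0.0
```

Run:
```python
from m import *
s=st(); p=ctrl.get_image('wrist'); save('w10.png',p['frame']); measure(p,N[:2])
```

```text
t 21.75 tcp [ 629.7 -135.    54.4] z [ 0. -0. -1.] yaw_y -97.0 q [ 0.51  0.47 -0.43  1.64  0.22  1.08 -1.68] F [-0.4  0.4 -0.2] grip 0.844 0.0
plaquette_center 0.94 rect c 629.5 -134.9 wh 62.8 82.3 ang 83.3 pix [327. 264.] z [11.3 13.2]
large_round_center 0.72 rect c 652.0 -36.4 wh 51.2 56.9 ang 20.4 pix [153. 255.] z [11.6 13.1]
large_round_center 0.7 rect c 630.4 -133.0 wh 57.5 55.1 ang 1.5 pix [321. 271.] z [23.5 25. ]
large_round_center 0.62 rect c 553.6 -119.5 wh 49.5 27.4 ang 84.4 pix [316. 383.] z [11.3 12.9]
```

Good: +0.7, +2 mm, then 36.4 mm down to the tip at 18, grip and lift.

{"name": "move_arm", "arguments": {
  "increments": "0.7 2 -10 0 0 0 40;0 0 -12 0 0 0 40;0 0 -9 0 0 0 40;0 0 -5.4 0 0 0 40;0 0 0 0 0 0 40;0 0 0 0 0 0 255;0 0 0 0 0 0 255;0 0 0 0 0 0 255",
  "grip_force": 35
}}

```text
time: 22.57
position: [0.6309, -0.133, 0.0184]
tool_rot: [3.136, -0.191, 0.002]
ft_force: [-0.0, -0.2, -0.0]
grip_width: 0.696
grip_force: 0.0
```

{"name": "move_arm", "arguments": {
  "increments": "0 0 0 0 0 0 255;0 0 0 0 0 0 255;0 0 1 0 0 0 255;0 0 4 0 0 0 255;0 0 10 0 0 0 255;0 0 20 0 0 0 255;0 0 25 0 0 0 255;0 0 20 0 0 0 255"
}}

```text
time: 23.23
position: [0.6306, -0.1328, 0.0999]
tool_rot: [-3.136, 0.191, -0.001]
ft_force: [-0.3, -0.2, -2.0]
grip_width: 0.624
grip_force: 35.0
```

{"name": "move_arm", "arguments": {
  "increments": "0 0 5 0 0 0 255;0 0 0 0 0 0 255;0 0 0 0 0 0 255;0 0 0 0 0 0 255;0 0 0 0 0 0 255;0 0 0 0 0 0 255;0 0 0 0 0 0 255;0 0 0 0 0 0 255"
}}

```text
time: 23.9
position: [0.6301, -0.1329, 0.1023]
tool_rot: [-3.136, 0.191, 0.002]
ft_force: [-0.7, -0.3, -2.5]
grip_width: 0.623
grip_force: 35.0
```

Run:
```python
from m import *
s=st(); p=ctrl.get_image('wrist'); save('w11.png',p['frame']); measure(p,N[:2])
```

```text
t 23.9 tcp [ 630.1 -132.9  102.3] z [-0.001  0.    -1.   ] yaw_y -97.0 q [ 0.51  0.43 -0.44  1.6   0.19  1.17 -1.66] F [-0.7 -0.3 -2.5] grip 0.623 35.0
plaquette_center 0.64 rect c 641.2 -136.2 wh 63.4 59.4 ang 83.0 pix [328. 222.] z [11.3 13.1]
large_round_center 0.97 rect c 595.2 -128.5 wh 84.2 70.2 ang 82.1 pix [323. 295.] z [107.1 108.5]
large_round_center 0.7 rect c 652.0 -34.1 wh 52.5 55.7 ang 37.1 pix [185. 233.] z [11.7 13.2]
large_round_center 0.6 rect c 519.2 -115.6 wh 50.2 23.0 ang 83.1 pix [320. 372.] z [11.5 13. ]
```

View pics/w11.png

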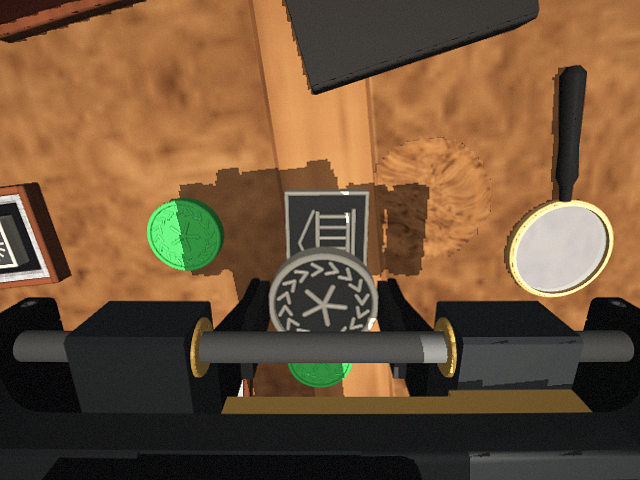

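The large round medal is held flat at (323,300), with the temple plaquette free at (328,222). I carry it to a little short of its case, to look first.

{"name": "move_arm", "arguments": {
  "increments": "-8 15 0 0 0 0 255;-18 30 0 0 0 0 255;-18 30 0 0 0 0 255;-18 30 0 0 0 0 255;-18 30 0 0 0 0 255;-18 30 0 0 0 0 255;-18 30 0 0 0 0 255;-18 30 0 0 0 0 255"
}}

```text
time: 24.72
position: [0.4955, 0.0934, 0.1032]
tool_rot: [3.135, -0.191, 0.001]
ft_force: [1.0, 0.7, -2.0]
grip_width: 0.631
grip_force: 35.0
```

{"name": "move_arm", "arguments": {
  "increments": "-18 30 0 0 0 0 255;-18 30 0 0 0 0 255;-18 30 0 0 0 0 255;-15 25 0 0 0 0 255;-10 17 0 0 0 0 255;0 0 0 0 0 0 255;0 0 0 0 0 0 255;0 0 0 0 0 0 255"
}}

```text
time: 25.38
position: [0.4179, 0.2234, 0.1031]
tool_rot: [3.135, -0.192, 0.001]
ft_force: [-0.1, 0.5, -2.9]
grip_width: 0.626
grip_force: 35.0
```

Run:
```python
from m import *
s=st(); p=ctrl.get_image('wrist'); save('w12.png',p['frame']); measure(p,N[5:6]+N[1:2]); recess(p,'lr',(462,223.5),60)
```

```text
t 25.38 tcp [417.9 223.4 103.1] z [ 0.001 -0.001 -1.   ] yaw_y -97.0 q [ 0.16  0.09 -0.73  2.    0.07  1.08 -2.29] F [-0.1  0.5 -2.9] grip 0.626 35.0
case_large_round_recess 0.83 rect c 461.5 222.2 wh 99.1 98.8 ang 81.1 pix [318. 179.] z [14.7 17. ]
case_large_round_recess 0.36 rect c 475.8 17.0 wh 92.5 122.1 ang 79.0 pix [592. 130.] z [10.9 16.4]
large_round_center 0.71 rect c 382.3 227.6 wh 83.5 69.8 ang 83.5 pix [324. 295.] z [107.9 109.5]
dark lr 453.2 228.4 wh 71.3 49.2 ang 56.8 px 316.0 184.0
```

View pics/w12.png

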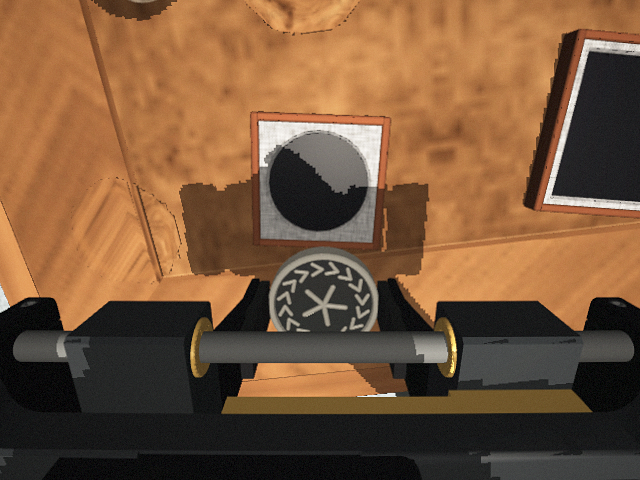

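The case is clear, its round recess at (319,181) in the picture, or (461.7,222.8) mm. I shift +44 mm in x and lower.

{"name": "move_arm", "arguments": {
  "increments": "14 0 0 0 0 0 255;20 0 0 0 0 0 255;10 -0.5 -10 0 0 0 255;0 0 -15 0 0 0 255;0 0 -15 0 0 0 255;0 0 -14 0 0 0 255;0 0 -8 0 0 0 255;0 0 0 0 0 0 255"
}}

```text
time: 26.2
position: [0.4604, 0.2221, 0.039]
tool_rot: [3.134, -0.193, -0.006]
ft_force: [0.0, -0.3, -2.6]
grip_width: 0.628
grip_force: 35.0
```

{"name": "move_arm", "arguments": {
  "increments": "0 0 -8 0 0 0 255;0 0 -6 0 0 0 255;0 0 -4 0 0 0 255;0 0 -2 0 0 0 255;0 0 -1 0 0 0 255;0 0 0 0 0 0 255;0 0 0 0 0 0 255;0 0 0 0 0 0 255"
}}

```text
time: 26.87
position: [0.4617, 0.2237, 0.0202]
tool_rot: [-3.136, 0.191, -0.001]
ft_force: [-0.1, 0.9, -3.1]
grip_width: 0.63
grip_force: 35.0
```

{"name": "move_arm", "arguments": {
  "increments": "0 -0.5 -1.5 0 0 0 255;0 0 -1 0 0 0 255;0 0 -0.6 0 0 0 255;0 0 -0.4 0 0 0 255;0 0 -0.3 0 0 0 255;0 0 -0.3 0 0 0 255;0 0 0 0 0 0 255;0 0 0 0 0 0 255"
}}

```text
time: 27.53
position: [0.4614, 0.223, 0.0164]
tool_rot: [3.135, -0.191, -0.0]
ft_force: [-1.8, -1.8, 6.1]
grip_width: 0.624
grip_force: 35.0
```

{"name": "move_arm", "arguments": {
  "increments": "0 0 0 0 0 0 88;0 0 0 0 0 0 82;0 0 0 0 0 0 76;0 0 0 0 0 0 70;0 0 0 0 0 0 66;0 0 3 0 0 0 66;0 0 10 0 0 0 66;0 0 20 0 0 0 40"
}}

```text
time: 28.2
position: [0.4597, 0.2224, 0.0478]
tool_rot: [3.135, -0.191, -0.006]
ft_force: [-0.2, -0.2, -0.4]
grip_width: 0.768
grip_force: 0.0
```

{"name": "move_arm", "arguments": {
  "increments": "0 0 30 0 0 0 0;-6 -15 20 0 0 0 0;-8 -30 10 0 0 0 0;-8 -33 0 0 0 0 0;-8 -33 0 0 0 0 0;-8 -33 0 0 0 0 0;-8 -33 0 0 0 0 0;0 -33 0 0 0 0 0"
}}

```text
time: 28.87
position: [0.4141, 0.0117, 0.1097]
tool_rot: [3.135, -0.19, 0.001]
ft_force: [0.7, -1.1, 0.4]
grip_width: 0.995
grip_force: 0.0
```

Run:
```python
from m import *
s=st(); p=ctrl.get_image('wrist'); save('w13.png',p['frame']); measure(p,N[4:5]); recess(p,'pl',(478,2),75)
q=ctrl.get_image('scene'); measure(q,N[1:2])
u,v=pix(q,[.462,.223,.02])[0].astype(int); a=cv2.resize(q['frame'][v-30:v+30,u-40:u+40],(480,360),interpolation=2)
save('w13.png',np.hstack([cv2.resize(p['frame'],(320,240)),cv2.resize(a,(320,240))]))
```

```text
t 28.87 tcp [414.1  11.7 109.7] z [ 0.001 -0.001 -1.   ] yaw_y -96.9 q [ 0.45 -0.08 -0.52  2.12 -0.04  1.09 -1.74] F [ 0.7 -1.1  0.4] grip 0.995 0.0
case_plaquette_recess 0.79 rect c 472.8 5.9 wh 104.5 123.6 ang 79.1 pix [322. 153.] z [11.5 16.9]
dark pl 451.4 10.4 wh 78.1 51.0 ang 78.8 px 327.0 154.0
large_round_center 0.79 rect c 453.2 224.5 wh 55.3 63.9 ang 80.6 pix [238. 315.] z [21.7 23.7]
large_round_center 0.74 rect c 505.0 -97.7 wh 63.0 54.7 ang 8.8 pix [380. 242.] z [10.8 13.3]
large_round_center 0.56 rect c 625.1 4.2 wh 15.0 45.2 ang 83.0 pix [307. 226.] z [10.7 13.3]
```

View pics/w13.png

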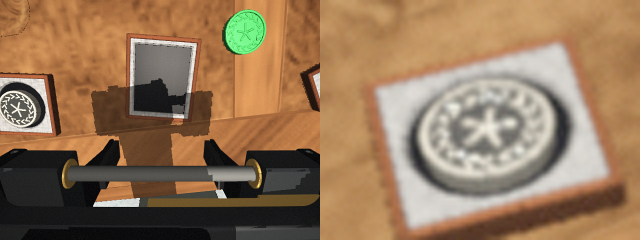

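The large round medal is seated flat (right half of the picture). The plaquette case is at (473,5.9) mm with its long side at -11 degrees. Back to the plaquette.

{"name": "move_arm", "arguments": {
  "increments": "15 -11 0 0 0 0 30;28 -19 0 0 0 0 30;28 -19 0 0 0 0 30;28 -19 0 0 0 0 30;28 -19 0 0 0 0 30;28 -19 0 0 0 0 30;28 -19 0 0 0 0 30;20 -14 0 0 0 0 30"
}}

```text
time: 29.73
position: [0.6213, -0.1258, 0.1089]
tool_rot: [-3.135, 0.189, -0.002]
ft_force: [-0.2, -0.3, -1.1]
grip_width: 0.881
grip_force: 0.0
```

{"name": "move_arm", "arguments": {
  "increments": "12 -8 -5 0 0 0 30;0 0 -15 0 0 0 30;0 0 -20 0 0 0 30;0 0 -15 0 0 0 30;0 0 -10 0 0 0 30;0 0 0 0 0 0 30;0 0 0 0 0 0 30;0 0 0 0 0 0 30"
}}

```text
time: 30.4
position: [0.6315, -0.1333, 0.045]
tool_rot: [-3.136, 0.19, -0.003]
ft_force: [0.0, -0.2, 0.3]
grip_width: 0.883
grip_force: 0.0
```

Run:
```python
from m import *
s=st(); p=ctrl.get_image('wrist'); measure(p,N[:1])
```

```text
t 30.4 tcp [ 631.5 -133.3   45. ] z [ 0.002 -0.    -1.   ] yaw_y -96.9 q [ 0.48  0.48 -0.39  1.64  0.2   1.06 -1.67] F [ 0.  -0.2  0.3] grip 0.883 0.0
```

{"name": "move_arm", "arguments": {
  "increments": "-1.5 -1.5 -10 0 0 0 30;0 0 -12 0 0 0 30;0 0 -10 0 0 0 30;0 0 -6.5 0 0 0 30;0 0 0 0 0 0 30;0 0 0 0 0 0 255;0 0 0 0 0 0 255;0 0 0 0 0 0 255",
  "grip_force": 50
}}

```text
time: 31.17
position: [0.6295, -0.1354, 0.0059]
tool_rot: [3.136, -0.191, 0.002]
ft_force: [-0.6, 0.5, -0.8]
grip_width: 0.733
grip_force: 0.0
```

{"name": "move_arm", "arguments": {
  "increments": "0 0 0 0 0 0 255;0 0 0 0 0 0 255;0 0 1 0 0 0 255;0 0 4 0 0 0 255;0 0 10 0 0 0 255;0 0 20 0 0 0 255;0 0 25 0 0 0 255;0 0 20 0 0 0 255"
}}

```text
time: 31.83
position: [0.6288, -0.1354, 0.0869]
tool_rot: [3.136, -0.191, -0.0]
ft_force: [0.4, -0.5, -4.4]
grip_width: 0.7
grip_force: 50.0
```

{"name": "move_arm", "arguments": {
  "increments": "0 0 5 0 0 0 255;-8 8 0 0 0 0 255;-10 10 0 0 0 0 255;-10 8 0 0 0 0 255;0 0 0 0 0 0 255;0 0 0 0 0 0 255;0 0 0 0 0 0 255;0 0 0 0 0 0 255"
}}

```text
time: 32.5
position: [0.6013, -0.1104, 0.0901]
tool_rot: [3.135, -0.192, 0.0]
ft_force: [-0.1, -0.9, -4.9]
grip_width: 0.7
grip_force: 50.0
```

Run:
```python
from m import *
s=st(); p=ctrl.get_image('wrist'); save('w14.png',p['frame']); S=ctrl.silhouettes(N[0],p)
for q in S[:2]:
    C=cloud(p,q['region']); C=C[np.abs(C[:,2]-np.median(C[:,2]))<.004]; n=np.linalg.svd(C-C.mean(0),full_matrices=False)[2][2]; print(q['score'],C.mean(0),n.round(3),len(C))
```

```text
t 32.5 tcp [ 601.3 -110.4   90.1] z [ 0. -0. -1.] yaw_y -97.0 q [ 0.48  0.37 -0.42  1.69  0.16  1.11 -1.68] F [-0.1 -0.9 -4.9] grip 0.7 50.0
```

The plaquette is held (4.9 N, its full weight). I carry it over its case with a turn of -4 degrees.

{"name": "move_arm", "arguments": {
  "increments": "-8 7 3 0 0 -0.5 255;-18 16 3 0 0 -0.5 255;-20 18 3 0 0 -0.5 255;-20 18 1 0 0 -0.5 255;-20 18 0 0 0 -0.5 255;-20 18 0 0 0 -0.5 255;-14 13 0 0 0 -0.5 255;-8 8 0 0 0 -0.5 255"
}}

```text
time: 33.27
position: [0.4706, 0.0087, 0.1003]
tool_rot: [3.127, -0.298, -0.002]
ft_force: [-0.7, -0.2, -4.7]
grip_width: 0.7
grip_force: 50.0
```

{"name": "move_arm", "arguments": {
  "increments": "0 0 -10 0 0 0 255;0 0 -15 0 0 0 255;0 0 -15 0 0 0 255;0 0 -12 0 0 0 255;0 0 -8 0 0 0 255;0 0 0 0 0 0 255;0 0 0 0 0 0 255;0 0 0 0 0 0 255"
}}

```text
time: 33.93
position: [0.4738, 0.0064, 0.0409]
tool_rot: [-3.127, 0.301, -0.002]
ft_force: [0.9, 0.2, -4.5]
grip_width: 0.701
grip_force: 50.0
```

Run:
```python
from m import *
s=st(); p=ctrl.get_image('wrist'); save('w15.png',p['frame']); measure(p,[N[4],N[0]])
C=cloud(p,np.ones((480,640),bool))*1000; t=s['position']*1000
m=(np.abs(C[:,2]-(t[2]+6))<4)&(np.hypot(*(C[:,:2]-t[:2]).T)<55); C=C[m]; M=Rm(s['tool_rot'])
L=(C-t)@M; print(len(C),L.min(0).round(1),L.max(0).round(1)); n=np.linalg.svd(C-C.mean(0),full_matrices=False)[2][2]; print(n.round(3))
```

```text
t 33.93 tcp [473.8   6.4  40.9] z [ 0.001  0.    -1.   ] yaw_y -101.0 q [ 0.41  0.16 -0.51  2.06  0.09  0.94 -1.91] F [ 0.9  0.2 -4.5] grip 0.701 50.0
case_plaquette_recess 0.69 rect c 497.9 1.2 wh 104.1 71.6 ang 78.6 pix [326. 220.] z [15.1 17.1]
plaquette_center 0.88 rect c 470.6 7.6 wh 77.2 72.2 ang 79.0 pix [323. 275.] z [46.3 48. ]
plaquette_center 0.17 rect c 494.8 181.3 wh 47.3 36.5 ang 65.0 pix [ 38. 293.] z [13.8 17.3]
14573 [-41.  -39.9 -10. ] [39.5 39.  -2. ]
[ 0.003 -0.001  1.   ]
```

It is flat and centred on the case: case centre (473,6) mm, TCP (473.8,6.4) mm. Lowering.

{"name": "move_arm", "arguments": {
  "increments": "-0.5 0 -8 0 0 0 255;0 0 -6 0 0 0 255;0 0 -4 0 0 0 255;0 0 -2 0 0 0 255;0 0 -1 0 0 0 255;0 0 0 0 0 0 255;0 0 0 0 0 0 255;0 0 0 0 0 0 255"
}}

```text
time: 34.75
position: [0.4727, 0.0066, 0.0195]
tool_rot: [3.127, -0.3, 0.001]
ft_force: [0.0, 0.7, -5.4]
grip_width: 0.703
grip_force: 50.0
```

{"name": "move_arm", "arguments": {
  "increments": "0 0 -1.2 0 0 0 255;0 0 -0.8 0 0 0 255;0 0 -0.5 0 0 0 255;0 0 -0.4 0 0 0 255;0 0 -0.3 0 0 0 255;0 0 -0.3 0 0 0 255;0 0 0 0 0 0 255;0 0 0 0 0 0 255"
}}

```text
time: 35.42
position: [0.4724, 0.0066, 0.0158]
tool_rot: [3.127, -0.3, -0.0]
ft_force: [-0.3, -0.1, -5.0]
grip_width: 0.701
grip_force: 50.0
```

{"name": "move_arm", "arguments": {
  "increments": "0 0 -0.3 0 0 0 255;0 0 -0.3 0 0 0 255;0 0 -0.3 0 0 0 255;0 0 0 0 0 0 255;0 0 0 0 0 0 255;0 0 0 0 0 0 255;0 0 0 0 0 0 255;0 0 0 0 0 0 255"
}}

```text
time: 36.08
position: [0.4724, 0.0065, 0.0157]
tool_rot: [3.127, -0.3, -0.0]
ft_force: [-3.5, -0.7, 5.8]
grip_width: 0.703
grip_force: 50.0
```

Contact. I release, lift and back off, then check all four.

{"name": "move_arm", "arguments": {
  "increments": "0 0 0 0 0 0 70;0 0 0 0 0 0 64;0 0 0 0 0 0 58;0 0 0 0 0 0 52;0 0 0 0 0 0 48;0 0 0 0 0 0 46;0 0 3 0 0 0 46;0 0 10 0 0 0 46"
}}

```text
time: 36.75
position: [0.4709, 0.0069, 0.0269]
tool_rot: [-3.127, 0.3, 0.005]
ft_force: [-0.9, 0.6, -0.3]
grip_width: 0.82
grip_force: 0.0
```

{"name": "move_arm", "arguments": {
  "increments": "0 0 20 0 0 0 20;0 0 30 0 0 0 0;0 0 35 0 0 0 0;0 0 38 0 0 0 0;0 0 38 0 0 0 0;0 0 38 0 0 0 0;0 0 38 0 0 0 0;0 0 20 0 0 0 0"
}}

```text
time: 37.42
position: [0.4736, 0.0073, 0.2904]
tool_rot: [3.127, -0.299, 0.01]
ft_force: [1.3, -0.5, 0.2]
grip_width: 0.997
grip_force: 0.0
```

{"name": "move_arm", "arguments": {
  "increments": "0 0 0 0 0 0 0;0 0 0 0 0 0 0;0 0 0 0 0 0 0;0 0 0 0 0 0 0;0 0 0 0 0 0 0;0 0 0 0 0 0 0;0 0 0 0 0 0 0;0 0 0 0 0 0 0"
}}

```text
time: 38.08
position: [0.4722, 0.0066, 0.2844]
tool_rot: [-3.127, 0.3, 0.001]
ft_force: [0.3, 0.5, 0.1]
grip_width: 0.998
grip_force: 0.0
```

Run:
```python
from m import *
Z.update({N[i]:.022 for i in range(4)}); st()
for c in ('wrist','scene','side'):
    p=ctrl.get_image(c); print(c)
    for i in range(4):
        for q in ctrl.silhouettes(N[i],p)[:3]:
            C=cloud(p,q['region'])*1000
            if len(C)<30: continue
            T=C[np.abs(C[:,2]-22)<3]
            if len(T)<30: continue
            n=np.linalg.svd(T-T.mean(0),full_matrices=False)[2][2]; n*=np.sign(n[2])
            print(N[i],round(q['score'],2),'mid',((T.min(0)+T.max(0))/2).round(1),'size',np.ptp(T,axis=0).round(1),'n',n.round(2),len(T))
    for n in N[8:]: print(n,[np.round(f['centre'],3).tolist() for f in ctrl.find_in(n,p)[:1]])
```

```text
t 38.08 tcp [472.2   6.6 284.4] z [-0.001  0.    -1.   ] yaw_y -101.0 q [ 0.45 -0.07 -0.49  1.76 -0.03  1.45 -1.8 ] F [0.3 0.5 0.1] grip 0.998 0.0
wrist
plaquette_center 0.68 mid [471.8   7.3  21.9] size [87.7 74.6  5.7] n [-0.  0.  1.] 3198
large_round_center 0.81 mid [459.7 223.3  22. ] size [54.1 54.6  5.9] n [-0.01  0.    1.  ] 1378
square_medal_center 0.7 mid [660.9 118.1  21.8] size [38.8 38.6  5.6] n [0.01 0.   1.  ] 1328
square_medal_center 0.7 mid [471.9   7.1  21.9] size [87.9 74.8  5.7] n [-0.  0.  1.] 3206
small_round_center 0.81 mid [ 440.9 -246.8   21.5] size [24.5 26.   4.7] n [-0.02 -0.    1.  ] 347
tumbler [[0.623, 0.294, 0.052]]
magnifier [[0.599, -0.315, 0.008]]
scene
plaquette_center 0.75 mid [469.6   9.   21.9] size [89.4 75.2  5.7] n [0. 0. 1.] 916
square_medal_center 0.64 mid [658.9 118.6  21.9] size [41.8 37.5  5.7] n [ 0.   -0.01  1.  ] 205
tumbler [[0.604, 0.317, 0.061]]
magnifier [[0.607, -0.317, 0.006]]
side
plaquette_center 0.86 mid [470.8   7.1  22. ] size [84.9 74.6  5.9] n [ 0.   -0.01  1.  ] 486
large_round_center 0.5 mid [458.6 228.2  22. ] size [52.4 72.5  5.9] n [ 0.01 -0.02  1.  ] 152
square_medal_center 0.43 mid [660.  115.7  22.1] size [38.3 43.6  5.6] n [-0.01 -0.04  1.  ] 109
small_round_center 0.42 mid [ 438.8 -249.5   22. ] size [24.4 26.8  5.7] n [-0.03 -0.04  1.  ] 124
tumbler [[0.618, 0.296, 0.066]]
magnifier [[0.61, -0.319, 0.005]]
```

All four medals lie level, with their tops at 22 mm, in their own recesses. The tumbler and reading glass have not moved. I hand the job in.

```bash
python3 -c "
from bench import ctrl
print(ctrl.close_job())"
```

```text
the job is handed in; nothing more can be done
None
```

The job is handed in at about 38 s: camera depth shows all four medals level on the recess floors of their own cases and the tumbler and reading glass unmoved, the green look-alikes were never handled, and I viewed 15 pictures, one over the limit of 14.

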